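# Unlock the tipping tray and pour the blind kit into its box

## Task

A blind kit (a chain drive housing and a bracket) lies in the tipping tray, which is held down by the cam latch beside it. Turn the latch handle counter-clockwise over its hump until it drops into the low notch, then raise the tray by its bar so that both parts slide out of the open edge into the open brown box, and lower the tray gently back to level, leaving the latch in its open notch. Do not touch the parts with the fingers, and leave the tape measure, tin and pliers where they are.

Things in the scene. Friction and masses are not known exactly. Their poses are not given: they have to be found in the camera images.
- stand: the grey tipping stand, fixed to the bench: a 180 x 170 mm foot plate with two pivot cheeks, carrying the tray and the cam latch. Origin on the bench under the stand; x points across the tray, away from the latch (at yaw 0 away from the robot), y points along the tray from its open edge towards its bar handle, z up. The latch stands on the -x side, the brown box at the -y end.
- tray_hinge (a point): point on the tray's pivot line, mid-width, 90 mm above the bench; fixed, at (0, -30, 90) mm in the stand's frame. The pivot line runs along the stand's x.
- tray (a joint): tilt of the aluminium tray about its pivot: 0 = level and resting, grows as the bar end rises, stop at 1.35 rad. It falls back by its own weight (about 0.4 kg, lightly damped); while the latch is closed it cannot lift more than about 0.17 rad. The tray is 134 mm wide and 190 mm long with a 4 mm floor and lips 36 mm high on three sides; the fourth, towards the brown box, is open and overhangs the pivot line by 30 mm. The parts may need a steep tilt (1.1 to 1.3 rad) to slide.
- tray_bar (a point): middle of the tray's bar handle: a round steel bar 12 mm thick, 90 mm long, along the stand's x, held on two arms 90 mm apart beyond the end lip. 210 mm from the pivot line and 2 mm above it when level, about 92 mm above the bench; 44 mm of free gap between bar and end lip. The bar can turn in a grip; it moves on an arc about tray_hinge.
- latch_pivot (a point): point on the upright axis of the cam latch, 111 mm above the bench; fixed, at (-109, 60, 111) mm in the stand's frame.
- latch (a joint): turn of the black latch handle about its upright axis: 0 = closed (its steel tongue lies over the lug on the tray's side), grows counter-clockwise seen from above; the cam's low notch is at 1.6 rad, the stop at 1.66. The handle climbs the steel cam to a hump about 0.75 rad along; let go before the hump it springs back closed, after it it drops on into the low notch.
- latch_lift (a joint): height (m) of the latch handle on its cam: 0 closed, about +0.009 on the hump, -0.005 in the low notch; follows the turn, pulled down by a spring of 4 to 8 N. With u = turn / 1.6 the height is 0.184 u^2 (1-u)^2 - 0.005 (3 u^2 - 2 u^3).
- latch_knob (a point): centre of the upright round grip post at the end of the latch handle: 18 mm thick, the free part 29 mm tall, top 16 mm above this point; on a 60 mm radius about latch_pivot, 37 mm above that point when closed, about 148 mm above the bench, higher than everything round it. Closed it points to the stand's -x +y (135 degrees), in the notch to -x -y (227 degrees). It takes about 3 to 6 N sideways to turn, and the post may turn in a grip.
- carton: open brown box 180 x 170 x 60 mm, walls 4 mm, fixed on the bench under the tray's open edge. Origin at the centre of its underside, z up, axes nearly those of the stand.
- drive_center (a point): centre of the round off-white chain drive housing, 58 x 48 x 15 mm, lying loose in the tray, before or behind the bracket
- bracket_center (a point): centre of the white angle bracket lying on its side, 57 x 48 x 35 mm, loose in the tray
- measure_center (a point): centre (half-way up) of the yellow and black tape measure, 33 x 79 x 65 mm, standing left of the work, to be left alone
- tin_center (a point): centre of the flat brass-coloured tin, 62 mm wide, 23 mm high, left of the work in front, to be left alone
- pliers_center (a point): middle of the pliers with red handles, 58 x 178 x 12 mm, lying right of the work in front, to be left alone

How it is judged (in metres and radians):
On the way, in this order (a step that is already met when the one before it is completed fails the run):
1. the latch handle has been turned over the hump and sits in the low notch (value of joint latch above 1.45 rad and value of joint latch_lift below -0.003 m), for 0.2 s.
2. the tray is tipped (more than 0.5 rad) and both parts are in the brown box (value of joint tray above 0.5 rad and x of drive_center in the frame of carton between -0.082 and 0.082 m and y of drive_center in the frame of carton between -0.082 and 0.082 m and z of each of drive_center, bracket_center in the frame of carton below 0.06 m and x of bracket_center in the frame of carton between -0.082 and 0.082 m and y of bracket_center in the frame of carton between -0.082 and 0.082 m), for 0.2 s.
At the end, for the whole second after the job is handed in: Both parts lie at rest inside the brown box (centres within 82 mm of its middle each way and below its rim, 60 mm), the tray is back level (under 0.04 rad), and the latch handle sits in its open notch (turn over 1.45 rad, at least 3 mm below its closed height) (all of step 1 and value of joint tray below 0.04 rad and x of drive_center in the frame of carton between -0.082 and 0.082 m and y of drive_center in the frame of carton between -0.082 and 0.082 m and z of each of drive_center, bracket_center in the frame of carton below 0.06 m and x of bracket_center in the frame of carton between -0.082 and 0.082 m and y of bracket_center in the frame of carton between -0.082 and 0.082 m and linear speed of each of drive, bracket below 0.03 m/s); the robot touches nothing.
It fails at once if the tray is dropped or slammed down (falls faster than 3 rad/s) (velocity of joint tray below -3 rad/s).
It fails at once if the fingers touch a kit part (more than 1 N) (contact force between the fingers and drive above 1 N or contact force between the fingers and bracket above 1 N).
It fails at once if a bystander (tape measure, tin or pliers) is moved more than 30 mm (distance of any of measure_center, tin_center, pliers_center from where it was at the start of the episode above 0.03 m).
It also fails if it takes over 72 s, if anything falls off the work surface, if the arm or the gripper's body presses on something with over 40 N, if the wrist force passes 120 N, or if a joint passes its speed limit or range.

## Robot

A 6-joint arm with a two-finger parallel gripper is mounted at the origin on a cart in front of the work surface, level with it; the furniture and walls round the work are solid. World frame = base frame: x ahead of the robot, y to its left, z up, the work surface at z = 0. Lengths are in mm, angles in degrees, forces in N, time in s.
With the tool pointing down it reaches from about 300 to 850 mm from the base axis. Payload 4.2 kg.
Tool frame: the origin (TCP) lies midway between the tips of the shut fingers; the grasp point (between the pads) lies env.grasp_offset behind it (env.grasp_offset is the distance from the TCP to the grasp point, in mm); y points along the fingers, x is the direction in which the jaws open and shut, and the axes are right-handed (so a half turn about y gives the same grasp; the last joint's range is limited). The gripper opens to 91 mm and grips with 3 to 60 N. Pads are 32 mm wide; open, the fingers measure 118 mm over their backs; the gripper's body (76 mm by 178 mm) begins 60 mm behind the grasp point.
Start: joints at [-75.688, 18.312, 89.639, -0, 72.044, -1.146], TCP at [153.262, -554.215, 213.976] pointing down, gripper open.
Joint ranges: [-177.97, 177.97], [-48.28, 115.42], [12.27, 149.76], [-77.06, 257.06], [2.81, 150.46], [-146.56, 146.56]. Speed limits (degrees/s): [147.25, 147.25, 180, 180, 180, 180].

## Interface

Orientations are given as [roll, pitch, yaw] about the fixed x, y, z axes, in that order (R = Rz(yaw) Ry(pitch) Rx(roll)).
In Python, from workcell import state, vision, job, env gives the robot as it stands.
- The arm moves only by the shell command python3 -m handwheel 'ROWS' [FORCE]. ROWS is JSON, a list of rows, each a list of 3 entries, a list of its own where there are three numbers: the finger opening in cm, from 0 to 9.12, then the shift along the tool's x, y, z in cm, then the turn about the tool's y in degrees. A call has 1 to 10 rows; each row is the pose to reach, as a shift and turn from the pose measured when the call began, along the tool's axes at that moment; what a row does not reach only later rows make up. A row lasts 1/10 s, in which the tool goes at most 50 mm and 8.59 degrees, less where a joint would pass 70% of its speed; a pose out of reach is approached as far as the arm can. A call with a gripper value outside its range is refused whole. The fingers move at their own pace and stop on an object; FORCE is the grip in N (left out, the last holds). Time passes only in rows, so rows that repeat a pose let the fingers close. It gives the time, the measured TCP pose, the force and the opening at its end, in the units of the state.
- state(): the state, without advancing time (a new reading comes with each control period).
- vision.grab_frame(name): name is "scene" or "top"; returns the picture (384x512x3 uint8, red, green, blue); there is no depth.
- vision.camera_model(name): a dict with "fov_y" (degrees; the focal length in pixels is half the picture's height over the tangent of half this angle, whatever the lens; pixels are square), "cx", "cy" (the principal point, pixels), "extrinsics" (4x4, takes a point from world to camera coordinates). Camera axes: x right, y up, looking along -z (the intrinsics and any distortion apply to the point x, -y, -z); pixel columns grow to the right and rows downward; lengths in mm; the calibration is good to about 2 mm. A picture is of the moment at which its call begins. camera_model takes no time and is no camera call.
- job.job_done(): hands the job in, once; it reports no verdict.
The state is a dict: "time_s": time; "qpos": joint angles; "qvel": joint speeds; "effort": joint torques, N m; "ee_pos": TCP position; "ee_rot": TCP orientation; "force": force on the tool from outside, world axes, zero at the start; "torque": the same for the moment, N m; "gripper_width": finger opening in mm.
Only numpy, scipy, OpenCV 4.12 (cv2) and the standard library are available. Lean on these libraries where they do the work, as an engineer would, in place of code of your own. Each camera call takes 0.05 s, during which the arm holds its last target.

## Working session

There is one attempt and no reset: what is moved stays moved. The work goes in short steps, Python scripts to look and compute and a shell command to move; the robot and the scene stay as the last step left them, time stands still between calls to the robot, and variables do not carry over. Pictures are saved under pics/ and viewed, and the job is handed in when it is done.

```bash
mkdir -p pics; ls
python3 - <<'E'
from workcell import state, vision, job, env
import cv2
print(state(), env.grasp_offset)
for n in ("scene","top"):
    im=vision.grab_frame(n); cv2.imwrite(f"pics/{n}0.png",im[:,:,::-1]); print(n,vision.camera_model(n))
E
```

```text
pics
{'time_s': 0.0, 'qpos': array([-7.56891260e+01,  1.83501379e+01,  8.97065520e+01, -2.36414376e-03,
        7.20446264e+01, -1.14260950e+00]), 'qvel': array([ 0.03356112,  0.04928121, -0.09601702, -0.05171966, -0.01074778,
       -0.00414267]), 'effort': array([ 6.41939787e-04, -4.12466598e+01, -2.31974781e+01,  7.25409924e-02,
        4.57197474e-02, -1.54625445e-04]), 'ee_pos': array([ 153.10500523, -553.70798864,  213.13437314]), 'ee_rot': array([-90.00022692,   0.10134103, -74.54578593]), 'force': array([ 0.11861536, -0.40660684, -1.2537832 ]), 'torque': array([-0.02553533, -0.03508552,  0.0672116 ]), 'gripper_width': 91.49932512859209} 18.8
scene {'fov_y': 53.07236393411569, 'cx': 252.2684692249603, 'cy': 190.73463976624674, 'extrinsics': array([[-6.63805435e-01, -7.47689229e-01, -1.79767139e-02,
         3.69058283e+02],
       [ 4.55343120e-01, -4.23092235e-01,  7.83361732e-01,
        -3.25999208e+02],
       [-5.93316937e-01,  5.11814202e-01,  6.21306071e-01,
        -8.06674447e+02],
       [ 0.00000000e+00,  0.00000000e+00,  0.00000000e+00,
         1.00000000e+00]])}
top {'fov_y': 42.38231064210491, 'cx': 265.03372477268346, 'cy': 203.66743857139767, 'extrinsics': array([[ 1.81233198e-02, -9.99830516e-01,  3.23789463e-03,
         3.26683661e+01],
       [ 9.88538391e-01,  1.84038948e-02,  1.49843739e-01,
        -5.49829476e+02],
       [-1.49877933e-01,  4.85117146e-04,  9.88704390e-01,
        -1.29584585e+03],
       [ 0.00000000e+00,  0.00000000e+00,  0.00000000e+00,
         1.00000000e+00]])}
```

View pics/scene0.png

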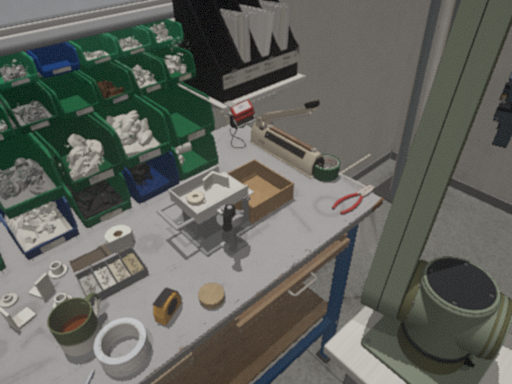

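View pics/top0.png

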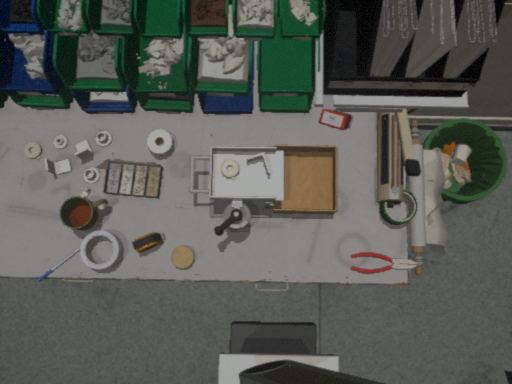

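Run:
```python
import cv2
a=cv2.imread("pics/top0.png")[130:280,130:350]; cv2.imwrite("pics/topz.png",cv2.resize(a,None,fx=3.6,fy=3.6,interpolation=cv2.INTER_CUBIC))
a=cv2.imread("pics/scene0.png")[150:270,150:310]; cv2.imwrite("pics/scz.png",cv2.resize(a,None,fx=5,fy=5,interpolation=cv2.INTER_CUBIC))
```

```text
(no output)
```

View pics/topz.png

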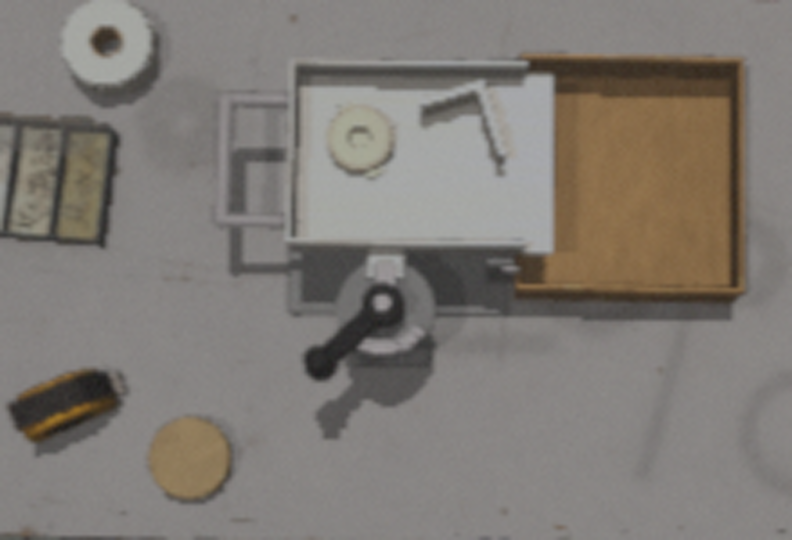

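View pics/scz.png

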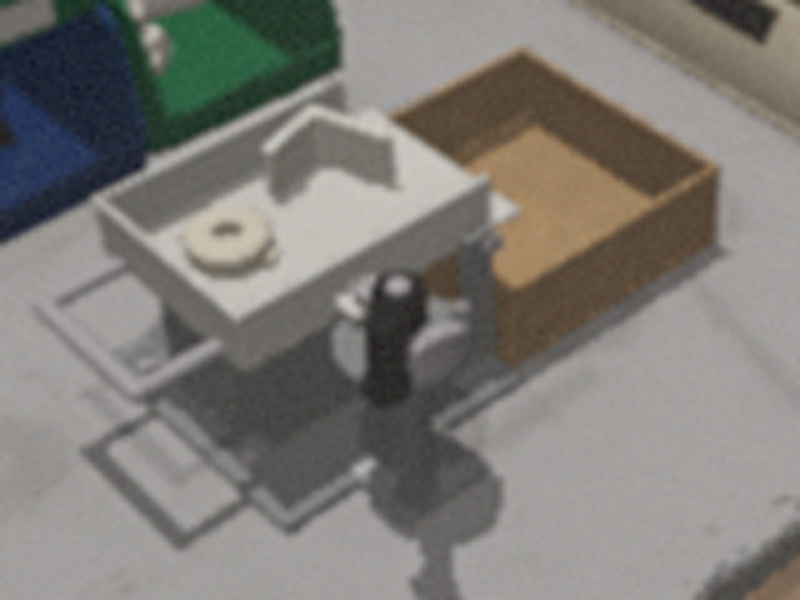

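```bash
cat > h.py <<'E'
import numpy as np
from workcell import state, vision, job, env
import cv2
def ray(n,u,v):
    m=vision.camera_model(n); f=192/np.tan(np.radians(m["fov_y"]/2)); E=m["extrinsics"]
    d=np.array([(u-m["cx"])/f,-(v-m["cy"])/f,-1]); R=E[:3,:3]
    return -R.T@E[:3,3], R.T@d
def onz(n,u,v,z):
    o,d=ray(n,u,v); return o+d*(z-o[2])/d[2]
def tri(u1,v1,u2,v2):
    o1,d1=ray("top",u1,v1);o2,d2=ray("scene",u2,v2)
    A=np.c_[d1,-d2]; s=np.linalg.lstsq(A,o2-o1,rcond=None)[0]
    p,q=o1+s[0]*d1,o2+s[1]*d2; return (p+q)/2,np.linalg.norm(p-q)
def proj(n,P):
    m=vision.camera_model(n); f=192/np.tan(np.radians(m["fov_y"]/2)); E=m["extrinsics"]
    c=E[:3,:3]@np.asarray(P)+E[:3,3]; return np.array([m["cx"]+f*c[0]/-c[2],m["cy"]-f*c[1]/-c[2]])
def zt(x,y): return 130+(x+.5)/3.6-.5,130+(y+.5)/3.6-.5
def zs(x,y): return 150+(x+.5)/5-.5,150+(y+.5)/5-.5
E
python3 - <<'E'
from h import *
np.set_printoptions(precision=1,suppress=True)
print(vision.camera_model("top").keys())
T=lambda x,y,z:onz("top",*zt(x,y),z)
S=lambda x,y,z:onz("scene",*zs(x,y),z)
print("knob",T(321,362,164))
print("latch cap",T(381,301,150), S(398,287,150))
for p in [(222,97),(222,220)]: print("bar end",T(*p,92))
for p in [(45,307),(140,385)]: print("bar end S",S(*p,92))
for p in [(292,64),(292,242),(527,70),(527,245)]: print("lip",T(*p,130))
for p in [(553,75),(553,252)]: print("open edge",T(*p,92))
print("box",[T(*p,60) for p in [(740,62),(740,295)]])
print("tin",T(190,458,23),"meas",T(65,403,65),"drive",T(361,138,107),"br",T(470,120,110))
print(tri(*zt(222,97),*zs(45,307)),tri(*zt(222,220),*zs(140,385)))
E
```

```text
dict_keys(['fov_y', 'cx', 'cy', 'extrinsics'])
knob [463.3 153.9 164. ]
latch cap [507.4 115.4 150. ] [491.  129.4 150. ]
bar end [663.2 239.2  92. ]
bar end [571.9 235.5  92. ]
bar end S [660.3 237.5  92. ]
bar end S [575.2 233.1  92. ]
lip [678.9 184.5 130. ]
lip [550.5 180.1 130. ]
lip [677.7  17.2 130. ]
lip [551.5  15.3 130. ]
open edge [684.4  -2.7  92. ]
open edge [552.9  -4.4  92. ]
box [array([ 705.6, -144.5,   60. ]), array([ 528.5, -144. ,   60. ])]
tin [403.  262.5  23. ] meas [439.4 348.3  65. ] drive [631.1 135.6 107. ] br [645.2  57.3 110. ]
(array([662.5, 238.1,  91.2]), np.float64(3.0320156716154347)) (array([571.2, 234.9,  96. ]), np.float64(0.07163035340921335))
```

Run:
```python
from h import *
np.set_printoptions(precision=1,suppress=True)
print("cap",tri(*zt(381,301),*zs(398,287)))
a=cv2.imread("pics/scene0.png")[195:260,205:245]; cv2.imwrite("pics/scz2.png",cv2.resize(a,None,fx=9,fy=9,interpolation=cv2.INTER_NEAREST))
a=cv2.imread("pics/top0.png")[195:245,205:260]; cv2.imwrite("pics/topz2.png",cv2.resize(a,None,fx=11,fy=11,interpolation=cv2.INTER_NEAREST))
```

```text
cap (array([509.6, 116.3, 130.5]), np.float64(0.8204217842977977))
```

View pics/scz2.png

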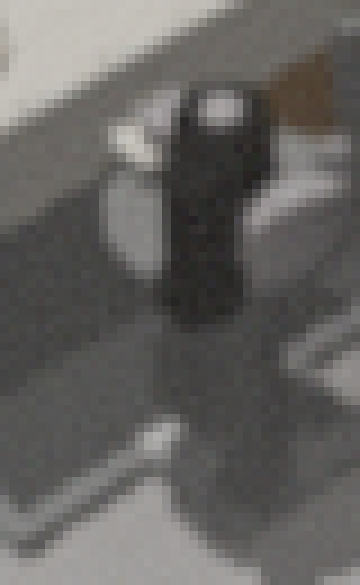

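View pics/topz2.png

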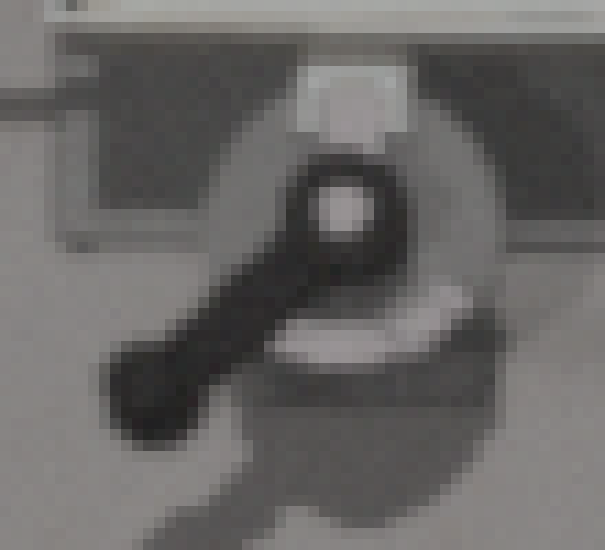

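```bash
cat >> h.py <<'E'
def go(P,yaw,verbose=True):
    s=state(); y=np.radians(s["ee_rot"][2]); d=np.asarray(P)-s["ee_pos"]
    R=np.array([[np.cos(y),np.sin(y),0],[0,0,-1],[-np.sin(y),np.cos(y),0]])
    t=R@d/10; turn=-((yaw-s["ee_rot"][2]+180)%360-180)
    return np.round(t,2).tolist(),round(float(turn),1)
E
python3 - <<'E'
from h import *
print(go((300,-200,225),0)); print(go((466,155,225),46))
E
```

```text
([-30.18, -1.18, 23.58], -74.5)
([-59.97, -1.18, 49.04], -120.5)
```

```bash
python3 -m handwheel '[[9.1,[-1.5,-0.3,1.2],-3],[9.1,[-4.2,-0.6,3.4],-9],[9.1,[-8,-1.2,6.4],-17],[9.1,[-11.8,-1.2,9.6],-25],[9.1,[-15.6,-1.2,12.7],-33],[9.1,[-19.5,-1.2,15.8],-41],[9.1,[-23.4,-1.2,19],-49],[9.1,[-27,-1.2,22],-57],[9.1,[-30,-1.2,24.5],-64],[9.1,[-31.5,-1.2,25.7],-70]]' 20
python3 - <<'E'
from h import *
print(state()["qpos"].round(1),go((466,155,225),46))
E
```

```text
time_s: 1.1
ee_pos: [317.2, -179.0, 225.6]
ee_rot: [-89.9, 0.0, -4.1]
force: [0.2, -0.0, -0.1]
gripper_width: 91.4
[-3.130e+01 -1.600e+00  1.123e+02  1.000e-01  6.940e+01 -2.730e+01] ([12.44, 0.06, 34.38], -50.1)
```

```bash
python3 -m handwheel '[[9.1,[0.6,0,1.6],-3],[9.1,[1.8,0,5],-9],[9.1,[3.3,0,9.2],-16],[9.1,[4.9,0,13.5],-23],[9.1,[6.4,0,17.8],-30],[9.1,[8,0,22],-37],[9.1,[9.6,0,26.5],-43],[9.1,[11,0,30.5],-48],[9.1,[12.1,0,33.5],-50],[9.1,[12.4,0,34.4],-50]]' 20
python3 - <<'E'
from h import *
s=state();print(s["qpos"].round(1),go((466,155,225),46))
for n in ("scene","top"):
    im=vision.grab_frame(n); cv2.imwrite(f"pics/{n}1.png",im[:,:,::-1])
a=cv2.imread("pics/top1.png")[130:280,130:350]; a=cv2.resize(a,None,fx=3.6,fy=3.6,interpolation=cv2.INTER_CUBIC)
b=cv2.imread("pics/scene1.png")[120:270,150:310]; cv2.imwrite("pics/b1.png",cv2.resize(b,None,fx=4,fy=4,interpolation=cv2.INTER_CUBIC)); cv2.imwrite("pics/a1.png",a)
E
```

```text
time_s: 2.1
ee_pos: [466.3, 157.8, 225.7]
ee_rot: [-89.8, -0.1, 46.1]
force: [0.5, -1.4, -0.8]
gripper_width: 91.2
[ 17.2  10.4  98.8   0.2  70.8 -28.9] ([-0.23, 0.07, -0.17], 0.1)
```

View pics/b1.png

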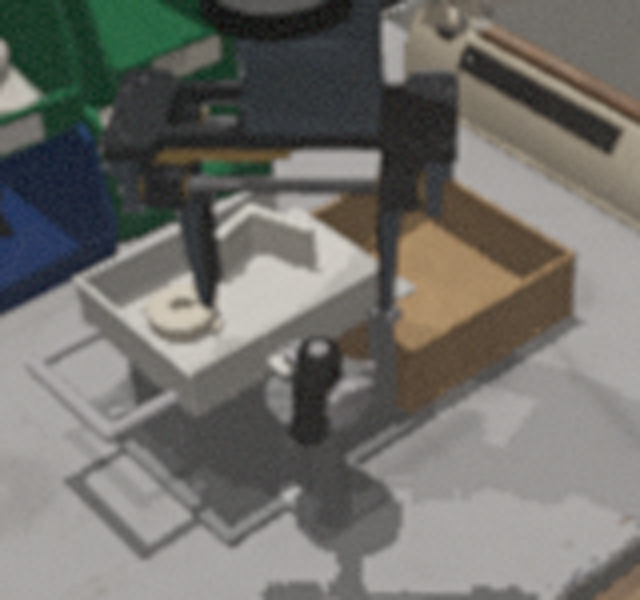

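View pics/a1.png

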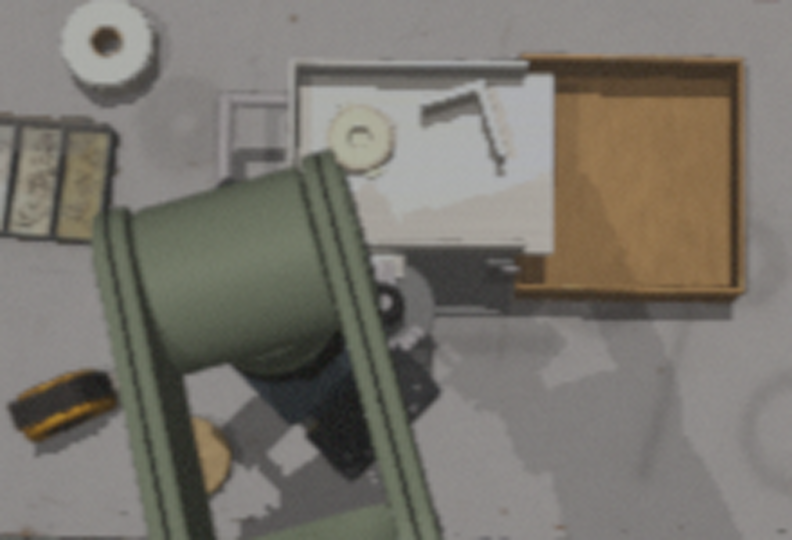

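```bash
python3 -m handwheel '[[9.1,[-0.2,2,-0.2],0],[9.1,[-0.2,5,-0.2],0],[9.1,[-0.2,7.5,-0.2],0],[9.1,[-0.2,8.4,-0.2],0],[9.1,[-0.2,8.4,-0.2],0],[2.6,[-0.2,8.4,-0.2],0],[2.6,[-0.2,8.4,-0.2],0],[2.6,[-0.2,8.4,-0.2],0],[2.6,[-0.2,8.4,-0.2],0],[2.6,[-0.2,8.4,-0.2],0]]' 20
python3 - <<'E'
from h import *
for n in ("scene","top"):
    im=vision.grab_frame(n); cv2.imwrite(f"pics/{n}2.png",im[:,:,::-1])
b=cv2.imread("pics/scene2.png")[150:270,150:310]; cv2.imwrite("pics/b2.png",cv2.resize(b,None,fx=5,fy=5,interpolation=cv2.INTER_CUBIC))
E
```

```text
time_s: 3.2
ee_pos: [465.5, 153.2, 142.1]
ee_rot: [-89.9, -0.0, 46.0]
force: [-0.6, -0.4, -0.7]
gripper_width: 53.8
```

View pics/b2.png

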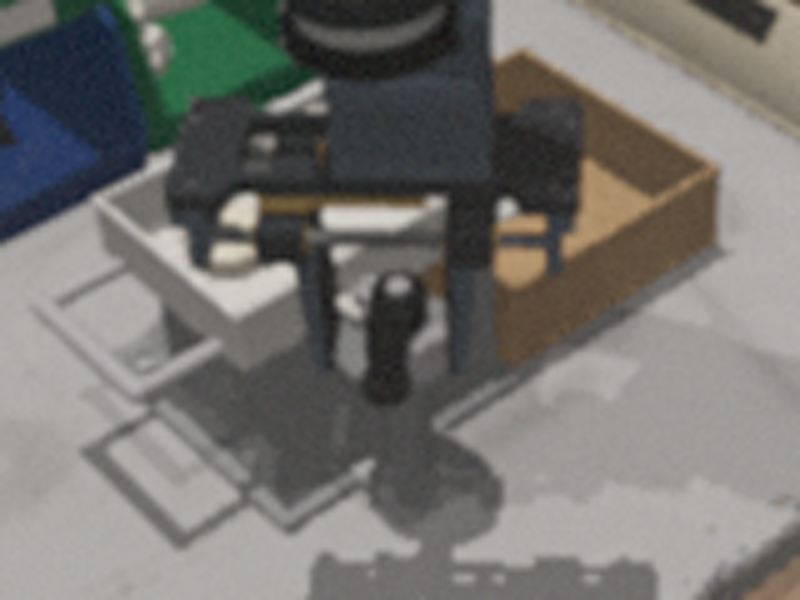

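```bash
python3 - <<'E'
from h import *
f=lambda P:((proj("scene",P)-150+.5)*5-.5).round()
for P in [(465.5,153.2,142),(466,155,164),(466,155,135),(510,115,130),(510,115,111)]: print(P,f(P))
E
python3 -m handwheel '[[2.6,[0,0,0],0],[2.6,[0,0,0],0],[2.6,[0,0,0],0],[2.6,[0,0,0],0],[2.6,[0,0,0],0]]' 20
```

```text
(465.5, 153.2, 142) [394. 348.]
(466, 155, 164) [387. 314.]
(466, 155, 135) [391. 360.]
(510, 115, 130) [399. 286.]
(510, 115, 111) [401. 314.]
time_s: 3.8
ee_pos: [465.4, 153.3, 141.9]
ee_rot: [-89.9, -0.0, 46.0]
force: [0.7, -0.0, -0.6]
gripper_width: 26.0
```

Run:
```python
from h import *
im=vision.grab_frame("scene"); cv2.imwrite(f"pics/scene3.png",im[:,:,::-1])
b=cv2.imread("pics/scene3.png")[190:245,200:260].astype(float)*1.8; b=b.clip(0,255).astype('uint8'); cv2.imwrite("pics/b3.png",cv2.resize(b,None,fx=10,fy=10,interpolation=cv2.INTER_CUBIC))
```

```text
(no output)
```

View pics/b3.png

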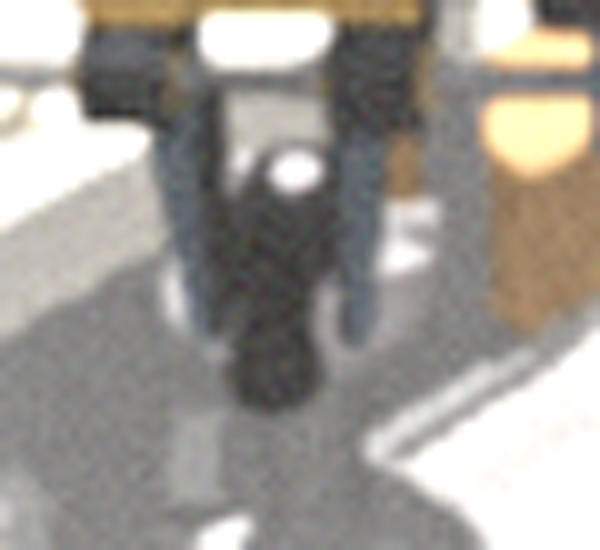

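```bash
cat >> h.py <<'E'
def arc(degs,C=(509.5,114.5),phi0=136,z0=142,lead=0,r=60):
    for d in degs:
        u=min(max(np.radians(d)/1.6,0),1); h=1000*(0.184*u*u*(1-u)**2-0.005*(3*u*u-2*u**3))
        a=np.radians(phi0+d+lead); P=(C[0]+r*np.cos(a),C[1]+r*np.sin(a),z0+h)
        yaw=phi0-90+d; print(d,go(P,min(yaw,134)))
E
python3 -c "
from h import *
arc(np.arange(5,51,5))"
```

```text
5 ([-0.25, -0.06, 0.11], -5.0)
10 ([-0.77, -0.17, 0.04], -10.0)
15 ([-1.28, -0.32, -0.07], -15.0)
20 ([-1.78, -0.49, -0.23], -20.0)
25 ([-2.26, -0.65, -0.43], -25.0)
30 ([-2.72, -0.78, -0.67], -30.0)
35 ([-3.17, -0.88, -0.95], -35.0)
40 ([-3.58, -0.93, -1.27], -40.0)
45 ([-3.97, -0.92, -1.62], -45.0)
50 ([-4.32, -0.86, -2.01], -50.0)
```

```bash
python3 -m handwheel '[[2.2,[0,0,0],0],[2.2,[0,0,0],0],[2.2,[-0.25,-0.06,0.1],-5],[2.2,[-0.77,-0.17,0.04],-10],[2.2,[-1.28,-0.32,-0.07],-15],[2.2,[-1.78,-0.49,-0.23],-20],[2.2,[-2.26,-0.65,-0.43],-25],[2.2,[-2.72,-0.78,-0.67],-30]]' 20
python3 - <<'E'
from h import *
print(state()["qpos"].round(1));arc(np.arange(30,85,5))
im=vision.grab_frame("scene"); cv2.imwrite(f"pics/scene4.png",im[:,:,::-1])
b=cv2.imread("pics/scene4.png")[190:245,200:260].astype(float)*1.8; b=b.clip(0,255).astype('uint8'); cv2.imwrite("pics/b4.png",cv2.resize(b,None,fx=10,fy=10,interpolation=cv2.INTER_CUBIC))
E
```

```text
time_s: 4.65
ee_pos: [452.2, 129.4, 149.9]
ee_rot: [-90.0, -0.2, 76.2]
force: [2.1, 2.0, -1.1]
gripper_width: 22.1
[ 14.5  12.  108.5   0.2  59.4 -61.8]
30 ([-0.06, 0.02, 0.08], 0.2)
35 ([-0.58, -0.08, 0.05], -4.8)
40 ([-1.1, -0.12, -0.01], -9.8)
45 ([-1.61, -0.12, -0.12], -14.8)
50 ([-2.11, -0.06, -0.28], -19.8)
55 ([-2.59, 0.05, -0.48], -24.8)
60 ([-3.06, 0.21, -0.72], -29.8)
65 ([-3.5, 0.4, -1.0], -34.8)
70 ([-3.92, 0.62, -1.32], -39.8)
75 ([-4.3, 0.83, -1.67], -44.8)
80 ([-4.66, 1.04, -2.05], -49.8)
```

View pics/b4.png

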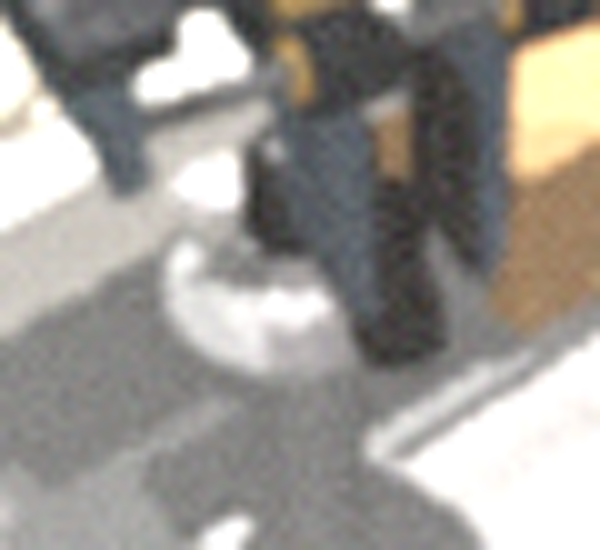

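```bash
python3 -m handwheel '[[2.2,[-0.58,-0.08,0.05],-5],[2.2,[-1.1,-0.12,0],-10],[2.2,[-1.6,-0.12,-0.12],-15],[2.2,[-2.1,-0.06,-0.28],-20],[2.2,[-2.6,0.05,-0.48],-25],[2.2,[-3.06,0.2,-0.72],-30],[2.2,[-3.5,0.4,-1],-35],[2.2,[-3.9,0.6,-1.3],-40],[2.2,[-4.3,0.83,-1.67],-45]]' 20
python3 - <<'E'
from h import *
print(state()["qpos"].round(1));arc(np.arange(75,100,5))
E
```

```text
time_s: 5.6
ee_pos: [458.1, 82.2, 141.6]
ee_rot: [-90.1, -0.0, 121.4]
force: [0.9, -0.4, 0.8]
gripper_width: 21.9
[ 8.700e+00  1.210e+01  1.098e+02  1.000e-01  5.810e+01 -1.127e+02]
75 ([0.12, 0.01, -0.07], 0.4)
80 ([-0.41, 0.21, -0.09], -4.6)
85 ([-0.93, 0.37, -0.15], -9.6)
90 ([-1.44, 0.46, -0.26], -12.6)
95 ([-1.94, 0.46, -0.41], -12.6)
```

```bash
python3 -m handwheel '[[2.2,[-0.41,0.2,-0.09],-5],[2.2,[-0.93,0.35,-0.15],-9.6],[2.2,[-1.44,0.4,-0.26],-12],[2.2,[-1.85,0.4,-0.38],-12],[2.2,[-1.85,0.4,-0.38],-12],[2.2,[-1.85,0.4,-0.38],-12],[5,[-1.6,0.4,-0.3],-12],[5,[-1.6,0.4,-0.3],-12],[5,[-1.6,0.4,-0.3],-12],[5,[-1.6,0.4,-0.3],-12]]' 20; python3 -m handwheel '[[5,[0,-2,0],0],[6,[0,-5,0],0],[9,[0,-8.5,0],0],[9,[0,-8.5,0],0]]'
python3 - <<'E'
from h import *
im=vision.grab_frame("scene"); cv2.imwrite(f"pics/scene5.png",im[:,:,::-1])
b=cv2.imread("pics/scene5.png")[150:270,150:310]; cv2.imwrite("pics/b5.png",cv2.resize(b,None,fx=5,fy=5,interpolation=cv2.INTER_CUBIC))
print(go((614,236.5,225),91))
E
```

```text
time_s: 6.6
ee_pos: [469.1, 70.2, 137.7]
ee_rot: [-90.1, -0.0, 133.4]
force: [1.1, 0.0, 0.7]
gripper_width: 49.3
time_s: 7.0
ee_pos: [471.9, 70.5, 227.3]
ee_rot: [-90.5, 0.3, 133.4]
force: [1.8, 0.1, -0.4]
gripper_width: 71.1
([2.2, -0.01, -21.85], 42.4)
```

View pics/b5.png

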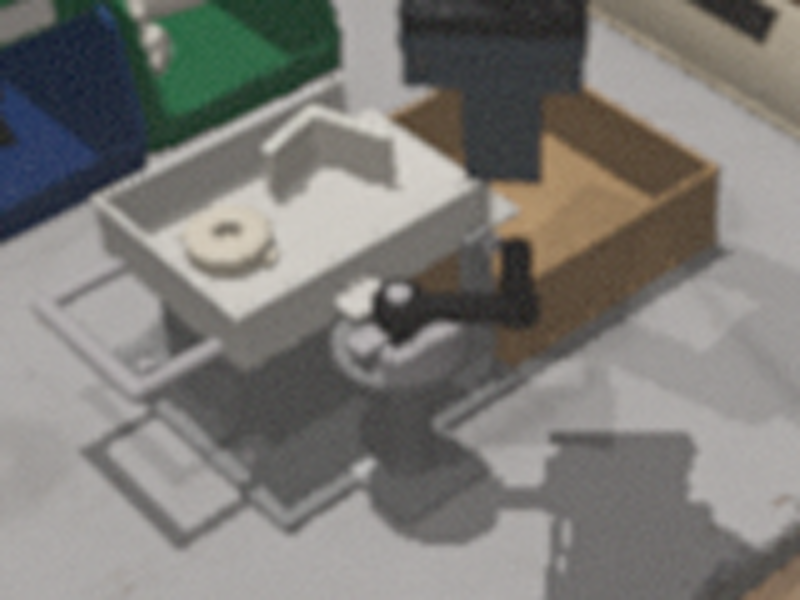

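Run:
```python
from h import *
f=lambda P:((proj("scene",P)-150+.5)*5-.5).round()
for d in (80,86,92,95):
  a=np.radians(136+d);print(d,f((509.5+60*np.cos(a),114.5+60*np.sin(a),159)))
im=vision.grab_frame("top"); b=im[130:280,130:350,::-1]; cv2.imwrite("pics/a5.png",cv2.resize(b,None,fx=3.6,fy=3.6,interpolation=cv2.INTER_CUBIC))
```

```text
80 [515. 257.]
86 [517. 249.]
92 [518. 241.]
95 [518. 237.]
```

View pics/a5.png

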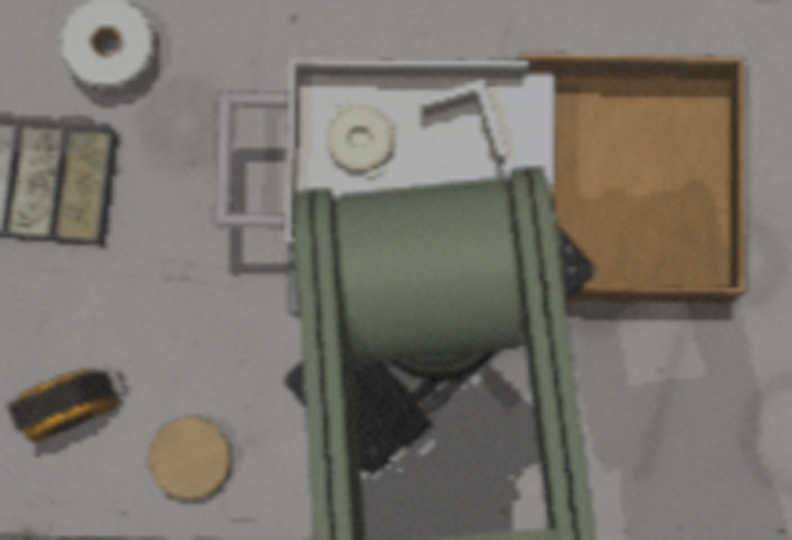

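```bash
python3 -m handwheel '[[5,[0.2,0,-1.5],3],[5,[0.5,0,-5],9],[5,[0.9,0,-9],16],[5,[1.3,0,-13],24],[5,[1.7,0,-17],32],[5,[2.1,0,-20],38],[5,[2.3,0,-21.6],42],[5,[2.4,0,-22],42.4],[5,[2.4,0,-22],42.4]]'
python3 - <<'E'
from h import *
print(go((617.5,236.5,73),91))
for n in ("scene","top"):
    im=vision.grab_frame(n); cv2.imwrite(f"pics/{n}6.png",im[:,:,::-1])
b=cv2.imread("pics/scene6.png")[120:270,130:290]; cv2.imwrite("pics/b6.png",cv2.resize(b,None,fx=4,fy=4,interpolation=cv2.INTER_CUBIC))
E
```

```text
time_s: 8.0
ee_pos: [611.7, 238.7, 221.8]
ee_rot: [-90.0, 0.0, 91.1]
force: [0.1, 0.4, -0.0]
gripper_width: 50.0
([-0.24, 14.88, -0.57], 0.1)
```

View pics/b6.png

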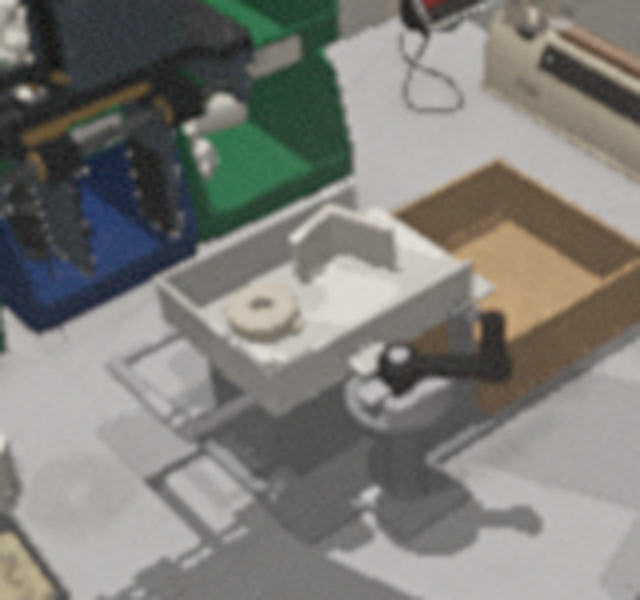

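```bash
python3 -m handwheel '[[5,[-0.24,2,-0.57],0],[5,[-0.24,6,-0.57],0],[5,[-0.24,9.5,-0.57],0],[5,[-0.24,12.5,-0.57],0],[5,[-0.24,14.5,-0.57],0],[5,[-0.24,14.9,-0.57],0],[5,[-0.24,14.9,-0.57],0]]'
python3 - <<'E'
from h import *
for n in ("scene","top"):
    im=vision.grab_frame(n); cv2.imwrite(f"pics/{n}7.png",im[:,:,::-1])
b=cv2.imread("pics/scene7.png")[120:270,130:290]; cv2.imwrite("pics/b7.png",cv2.resize(b,None,fx=4,fy=4,interpolation=cv2.INTER_CUBIC))
E
```

```text
time_s: 8.8
ee_pos: [617.0, 235.0, 74.1]
ee_rot: [-90.0, 0.0, 91.0]
force: [0.5, 0.0, 0.1]
gripper_width: 50.2
```

View pics/b7.png

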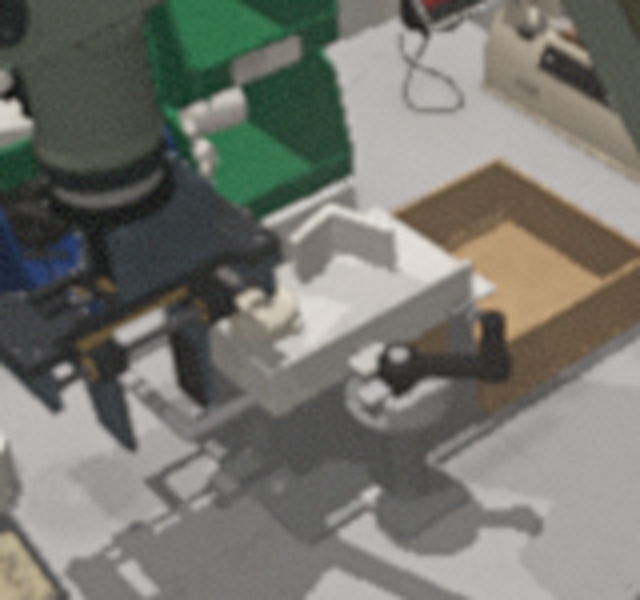

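```bash
python3 -m handwheel '[[2.5,[0,0,0],0],[2.5,[0,0,0],0],[2.5,[0,0,0],0],[0.5,[0,0,0],0],[0.5,[0,0,0],0],[0.5,[0,0,0],0],[0.5,[0,0,0],0],[0.5,[0,0,0],0]]' 25
```

```text
time_s: 9.7
ee_pos: [618.2, 236.9, 75.9]
ee_rot: [-90.2, -0.2, 91.0]
force: [-0.6, 5.0, 0.1]
gripper_width: 11.3
```

```bash
python3 -m handwheel '[[0.5,[0,-0.8,0],0],[0.5,[-0.07,-1.7,0],0],[0.5,[-0.27,-3.35,0],0],[0.5,[-0.6,-5,0],0],[0.5,[-1.07,-6.6,0],0],[0.5,[-1.66,-8.2,0],0],[0.5,[-1.66,-8.2,0],0]]' 25;  python3 - <<'E'
from h import *
for n in ("scene","top"):
    im=vision.grab_frame(n); cv2.imwrite(f"pics/{n}8.png",im[:,:,::-1])
b=cv2.imread("pics/scene8.png")[120:270,130:290]; cv2.imwrite("pics/b8.png",cv2.resize(b,None,fx=4,fy=4,interpolation=cv2.INTER_CUBIC))
E
```

```text
time_s: 10.4
ee_pos: [618.3, 219.3, 160.3]
ee_rot: [-90.3, -0.2, 91.0]
force: [-0.4, 1.9, -2.3]
gripper_width: 11.1
```

View pics/b8.png

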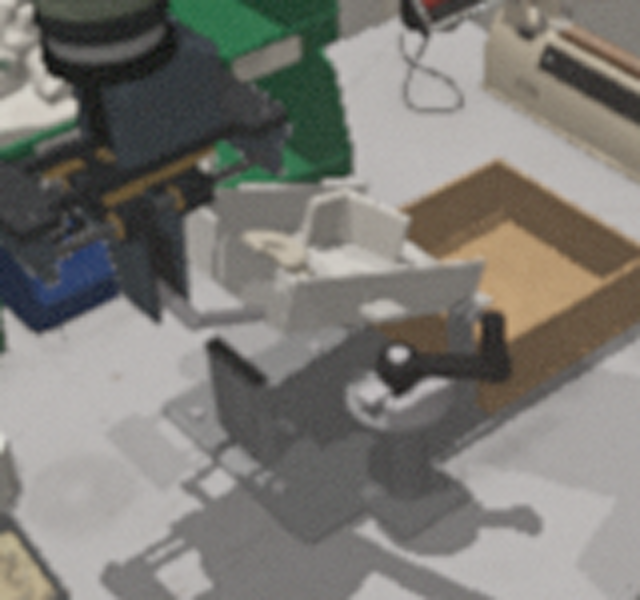

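```bash
python3 -m handwheel '[[0.5,[-0.3,-0.7,0],0],[0.5,[-0.75,-1.45,0],0],[0.5,[-1.6,-2.9,0],0],[0.5,[-2.55,-4.28,0],0],[0.5,[-3.63,-5.57,0],0],[0.5,[-4.8,-6.78,0],0],[0.5,[-6.06,-7.89,0],0],[0.5,[-7.4,-8.89,0],0],[0.5,[-8.83,-9.79,0],0],[0.5,[-9.75,-10.29,0],0]]' 25;  python3 - <<'E'
from h import *
s=state();p=s["ee_pos"];print("tilt",np.arctan2(p[2]-75.9,p[1]-26.9))
for n in ("scene","top"):
    im=vision.grab_frame(n); cv2.imwrite(f"pics/{n}9.png",im[:,:,::-1])
b=cv2.imread("pics/scene9.png")[100:250,150:310]; cv2.imwrite("pics/b9.png",cv2.resize(b,None,fx=4,fy=4,interpolation=cv2.INTER_CUBIC))
E
```

```text
time_s: 11.5
ee_pos: [619.0, 123.8, 264.6]
ee_rot: [-90.4, -0.5, 91.0]
force: [-2.7, 7.6, 10.5]
gripper_width: 11.4
tilt 1.0962549035367206
```

View pics/b9.png

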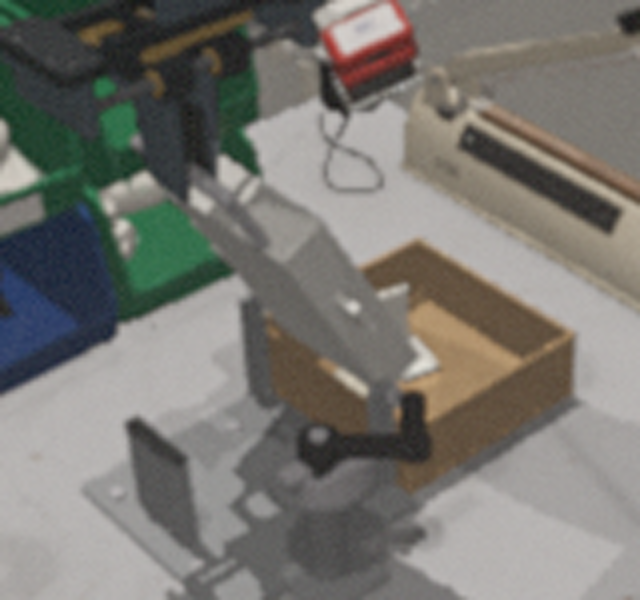

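Run:
```python
import cv2
a=cv2.imread("pics/top9.png")[130:280,130:350]; cv2.imwrite("pics/a9.png",cv2.resize(a,None,fx=3.6,fy=3.6,interpolation=cv2.INTER_CUBIC))
```

```text
(no output)
```

View pics/a9.png

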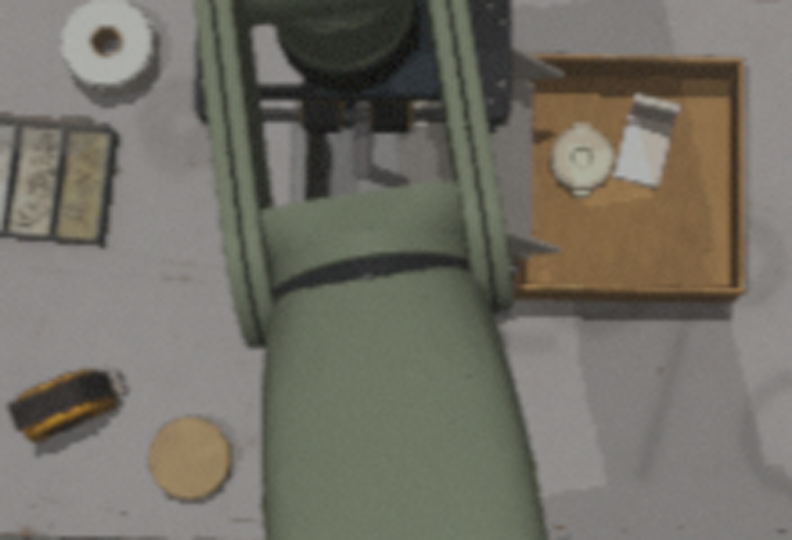

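```bash
python3 -m handwheel '[[0.5,[0.1,-0.15,0],0],[0.5,[0.1,-0.15,0],0],[0.5,[0.1,-0.15,0],0],[0.5,[0.1,-0.15,0],0]]' 25;python3 - <<'E'
from h import *
im=vision.grab_frame("top"); b=im[130:280,130:350,::-1]; cv2.imwrite("pics/a10.png",cv2.resize(b,None,fx=3.6,fy=3.6,interpolation=cv2.INTER_CUBIC))
c=(onz("top",*zt(740,62),60)+onz("top",*zt(740,295),60))/2+[0,85,0]; print(c)
print(onz("top",*zt(583,157),12)-c, onz("top",*zt(648,143),25)-c)
E
```

```text
time_s: 12.0
ee_pos: [618.9, 123.1, 265.2]
ee_rot: [-90.3, -0.4, 90.9]
force: [1.6, -2.7, -7.3]
gripper_width: 11.5
[617.03782386 -59.27205945  60.        ]
[ 23.64439964  29.60209949 -48.        ] [ 32.74666192 -19.48032596 -35.        ]
```

View pics/a10.png

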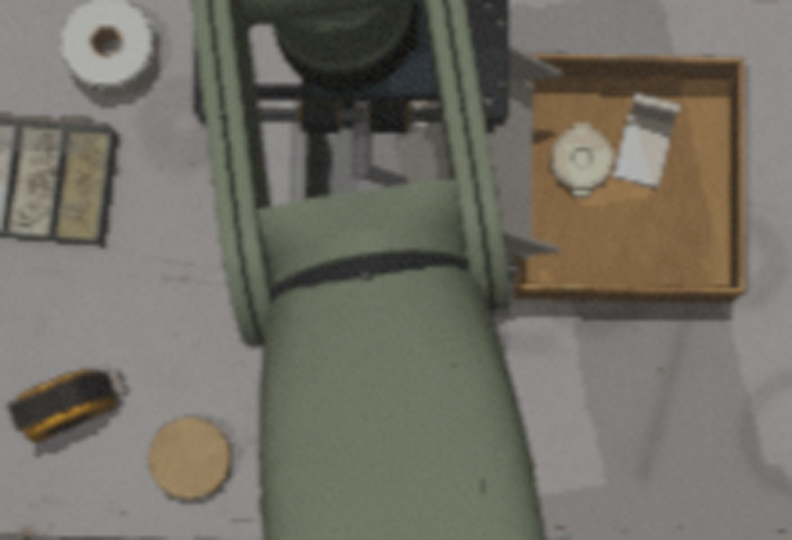

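```bash
python3 -m handwheel '[[0.5,[0.65,0.6,0],0],[0.5,[1.9,1.4,0],0],[0.5,[3.1,2.2,0],0],[0.5,[4.25,3.15,0],0],[0.5,[5.3,4.15,0],0],[0.5,[6.3,5.25,0],0],[0.5,[7.2,6.4,0],0],[0.5,[8.05,7.6,0],0],[0.5,[8.8,8.85,0],0]]' 25;python3 - <<'E'
from h import *
y0,z0=26.9,75.9
for t in (.45,.4,.34,.28,.22,.16,.1,.05,0.02,0): print(t,go((619,y0+210*np.cos(t),z0+210*np.sin(t)),91))
E
```

```text
time_s: 12.95
ee_pos: [618.3, 212.3, 176.1]
ee_rot: [-90.3, -0.3, 90.9]
force: [4.4, -0.6, -0.5]
gripper_width: 11.2
0.45 ([0.37, 0.88, -0.08], -0.1)
0.4 ([0.8, 1.84, -0.09], -0.1)
0.34 ([1.26, 3.01, -0.09], -0.1)
0.28 ([1.64, 4.21, -0.1], -0.1)
0.22 ([1.95, 5.43, -0.11], -0.1)
0.16 ([2.19, 6.67, -0.11], -0.1)
0.1 ([2.35, 7.92, -0.11], -0.1)
0.05 ([2.43, 8.97, -0.11], -0.1)
0.02 ([2.45, 9.6, -0.11], -0.1)
0 ([2.46, 10.02, -0.11], -0.1)
```

```bash
python3 -m handwheel '[[0.5,[0.37,0.88,0],0],[0.5,[0.8,1.84,0],0],[0.5,[1.26,3,0],0],[0.5,[1.64,4.2,0],0],[0.5,[1.95,5.4,0],0],[0.5,[2.2,6.65,0],0],[0.5,[2.35,7.9,0],0],[0.5,[2.43,8.95,0],0],[0.5,[2.45,9.6,0],0],[0.5,[2.46,9.95,0],0]]' 25; python3 -m handwheel '[[0.5,[0,0,0],0],[0.5,[0,0.1,0],0],[0.5,[0,0.1,0],0]]'
```

```text
time_s: 13.95
ee_pos: [618.3, 237.0, 78.7]
ee_rot: [-90.3, -0.3, 90.9]
force: [-5.9, -5.0, 25.1]
gripper_width: 11.5
time_s: 14.25
ee_pos: [618.2, 237.0, 79.0]
ee_rot: [-90.3, -0.3, 90.9]
force: [-0.7, -1.5, 6.7]
gripper_width: 11.3
```

```bash
python3 -m handwheel '[[2,[0,0,0],0],[3,[0,0,0],0],[5,[0,0,0],0],[5,[0,0,0],0],[5,[0,0,0],0],[5,[0,0,0],0]]'; python3 -m handwheel '[[5,[0,-1,0],0],[5,[0,-4,0],0],[5,[0,-8,0],0],[5,[0,-12,0],0],[5,[0,-15,0],0],[5,[0,-16,0],0]]'; python3 -m handwheel '[[5,[1,-1,0.5],0],[5,[5,-2,2],0],[5,[9,-2,5],0],[5,[13,-2,9],0],[5,[16,-2,12],0],[5,[17,-2,13],0],[5,[17,-2,13],0]]'
python3 - <<'E'
from h import *
im=vision.grab_frame("top"); b=im[130:280,130:350,::-1]; cv2.imwrite("pics/a11.png",cv2.resize(b,None,fx=3.6,fy=3.6,interpolation=cv2.INTER_CUBIC))
im=vision.grab_frame("scene"); b=im[120:270,150:310,::-1]; cv2.imwrite("pics/b11.png",cv2.resize(b,None,fx=4,fy=4,interpolation=cv2.INTER_CUBIC))
E
```

```text
time_s: 14.85
ee_pos: [618.1, 237.0, 78.7]
ee_rot: [-90.3, -0.3, 90.9]
force: [1.4, 0.9, -0.1]
gripper_width: 49.8
time_s: 15.45
ee_pos: [618.7, 236.6, 243.8]
ee_rot: [-90.8, -0.5, 90.9]
force: [0.7, 0.2, 0.7]
gripper_width: 50.2
time_s: 16.15
ee_pos: [483.4, 405.9, 262.5]
ee_rot: [-90.7, -0.4, 91.1]
force: [0.9, 0.2, 0.5]
gripper_width: 50.0
```

View pics/a11.png

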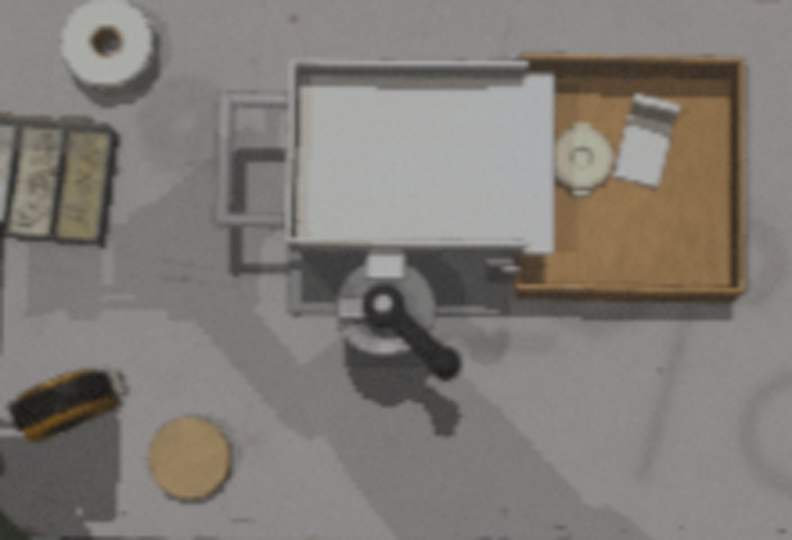

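View pics/b11.png

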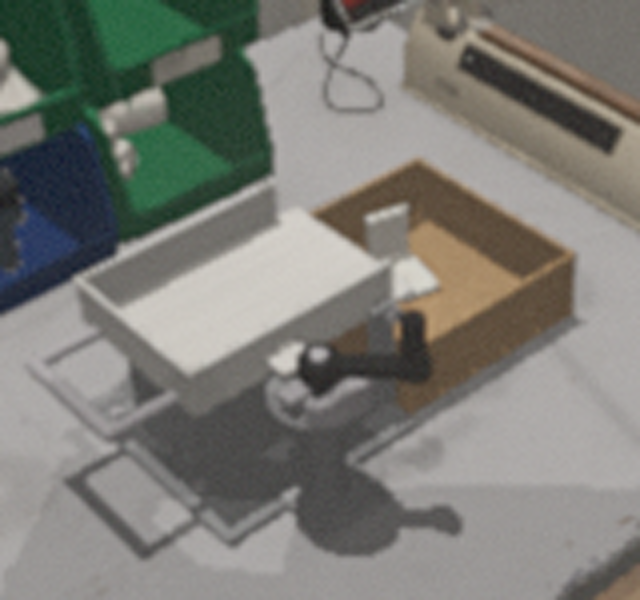

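```bash
python3 -m handwheel '[[5,[0,0,0],0],[5,[0,0,0],0],[5,[0,0,0],0]]'; python3 -c "
from workcell import job
print(job.job_done())"
```

```text
time_s: 16.55
ee_pos: [486.8, 402.9, 262.6]
ee_rot: [-90.7, -0.4, 90.8]
force: [0.7, 0.7, -0.3]
gripper_width: 49.9
the job is handed in; nothing more can be done
None
```

I handed the job in at 16.6 s of the 72 s allowed; it gave no verdict, so what follows rests on my own checks.

**What I did:** I turned the latch about 92° counter-clockwise over its hump, with the fingers loosely around the post. I then gripped the bar and raised the tray to about 1.1 rad. Both parts slid into the brown box, and I lowered the tray over about 2 s, let go and backed the arm away.

**Last pictures:**
- **Tray and latch:** the tray is empty and its bar is in the same place as at the start. The latch handle points where the notch should be.
- **Parts in the box:** measured while the tray was still up, the drive lay about (24, 30) mm from the box's middle and the bracket about (33, -19) mm, against the 82 mm limit. Both were still in the same places in the final picture.
- **Tape measure and tin:** they have not moved.

**Not checked, or off:**
- **Latch height:** I judged the latch's drop into the notch only from where the knob showed in the pictures.
- **Pliers:** they were not in my last cropped pictures; the arm passed well above the bench on its way in.
- **Forces:** the wrist force briefly read 25 N as the tray came to rest, and about 13 N at the top of the tilt because the arc I commanded was slightly too tight. The bar also slipped about 3 mm in the grip. The forces I read were far below the 120 N limit.

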